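# Drop the dead power adapter down the recycling chute

### The arm

A 6-joint arm with a two-finger parallel gripper is mounted at the origin on the work surface. World frame = base frame: x ahead of the robot, y to its left, z up, the work surface at z = 0. Lengths are in m, angles in rad, forces in N, time in s.
With the tool pointing down it reaches from about 0.35 to 0.95 m from the base axis. Payload 17.4 kg.
Tool frame: the origin (TCP) lies at the very end of the fingers, on their centre line; the grasp point (between the pads) lies grip_point_offset behind it (grip_point_offset is the distance from the TCP to the grasp point, in m); z points along the fingers, y is the line along which they close (so a half turn about z gives the same grasp; the last joint's range is limited). The gripper opens to 93 mm and grips with 3 to 60 N. Pads are 15 mm wide; open, the fingers measure 128 mm over their backs; the gripper's body (75 mm by 188 mm) begins 65 mm behind the grasp point.
Start: joints at [1.146, 0.116, 1.442, -0, 1.584, -0.038], TCP at [0.255, 0.625, 0.219] pointing down, gripper open.
Joint ranges: [-2.83, 2.83], [-0.83, 2.19], [0.07, 2.5], [-1.14, 4.28], [0.01, 3], [-2.97, 2.97]. Speed limits (rad/s): [1.89, 1.89, 2.22, 3.14, 3.14, 3.14].

### API

Orientations are given as a unit quaternion [w, x, y, z].
In Python, from workcell import get_obs, get_image, finish_job, masks_of, grip_point_offset gives the robot as it stands. The module is installed in compiled form; this text tells all that it offers.
- The arm moves only by the tool carry_out, never from a script. Its argument "plan" is one flat list of numbers, 4 for each row, row after row: the shift along the world's x, y, z in m, then the turn about the world's z in rad. In form: [tx, ty, tz, roll, tx, ty, tz, roll, ...]. A call has exactly 10 rows; each row is the pose to reach, as a shift and turn from the pose commanded when the call began; what a row does not reach only later rows make up. A row lasts 1/10 s, in which the tool goes at most 50 mm and 8.59 degrees, less where a joint would pass 70% of its speed; a pose out of reach is approached as far as the arm can. A call with a gripper value outside its range is refused whole. "jaw" is the closure, from 0 (fully open) to 1 (shut), set as the call begins (left out, the last holds). The fingers move at their own pace and stop on an object; "force" is the grip in N (left out, the last holds). Time passes only in rows, so rows that repeat a pose let the fingers close, or fill a call up. It gives the time, the measured TCP pose, the force, the opening and the grip force at its end, in the units of the state.
- get_obs(): the state, without advancing time (a new reading comes with each control period).
- get_image(name): name is "scene" or "top" or "wrist"; returns a dict with "color" (400x640x3 uint8, red, green, blue), "K" (3x3 intrinsics, pixels), "rvec" (rotation vector, rad) and "tvec" (3), from world to camera coordinates, as OpenCV has them. Camera axes: x right, y down, z forward; pixel columns grow to the right and rows downward; lengths in m; the calibration is good to about 2 mm. A picture is of the moment at which its call begins. There is no depth.
- finish_job(): hands the job in; it is judged then, once.
Trained networks look in the newest picture that a camera, given by its name, has taken for a name from the list of things; names that differ only in an ending like _2 or _b are one class to them, and where a whole thing is asked for, a point or a joint stands for the part that bears it (a point fixed in the world has none). Each returns a list of dicts, best first, with "p" (0 to 1); they miss things now and then, are a little off and sometimes report something else, mostly with a low value. They report only what shows in the picture. A call takes as long as a camera call. They do not tell look-alikes from the thing itself.
- masks_of(camera, query): "pixels" (400x640 bool, what is visible of it) and "location" ([column, row] in pixels, amid what is visible of it).
The state is a dict: "time_s": time; "q": joint angles; "joint_vel": joint speeds; "joint_torque": joint torques, N m; "eef_pos": TCP position; "eef_rot": TCP orientation; "contact_force": force on the tool from outside, world axes, zero at the start; "wrist_torque": the same for the moment, N m; "gripper_width": opening from 0.0 (shut) to 1.0 (fully open); "finger_force": force on a finger pad.
Only numpy, scipy, OpenCV 4.12 (cv2) and the standard library are available. Lean on these libraries where they do the work, as an engineer would, in place of code of your own. Each camera call takes 0.05 s, during which the arm holds its last target. There are 200 camera calls.

### The job

The dead laptop power adapter on the raised ledge has a cracked shell, so do not lift or squeeze it and never push it harder than 15 N. Slide it along the ledge until it stops against the sprung buffer and press it there snugly for a second (about 5 to 10 N), which lines it up with the gap in the rail; then push it straight off the edge through that gap so that it drops down the chute and comes to rest in the tray. Leave everything else on the desk and ledge where it is.

Things in the scene. Friction and masses are not known exactly. Their poses are not given: they have to be found in the camera images.
- stand: Fixed wooden stand with a raised ledge. Origin: on the desk under the stand; its +x points across the ledge to the chute and tray (away from the robot), +y along the ledge, z up. The ledge is the flat top at z = 120 mm, from x = -110 to +50 mm and y = -260 to +260 mm; x = +50 mm is the drop edge. Nothing of the stand or chute rises over 15 mm above the ledge but the buffer.
- edge (a point): Point of the stand on the drop edge (stand x 50, y -64, z 120 mm). A 6 mm thick metal rail, 10 mm higher than the ledge, runs outside the edge, with one gap 111 mm wide; below it a 45 degree chute, 128 mm wide inside, leads to the tray. Rail, chute and buffer are one piece, clamped on anew each time: the middle of the gap lies up to 28 mm either way along y from this point.
- buffer (a point): Rough place of the rubber buffer pad on the ledge at the gap's -y end (stand x 27, y -112, z 120 mm); up to 28 mm off along y: find it by feel. 36 mm wide, 22 mm high, its face to +y, 8 mm inside the gap's end. Sprung: yields to -y 0.8 mm per N for 9 mm, then hard. An adapter let go against it springs back to within 4 mm of its free place and fits the gap; 7 mm short of it, it catches on the rail.
- adapter: Dead laptop power adapter without its cables: black plastic brick, 44 mm (its x) by 96 mm (its y) by 30 mm high, about 0.2 to 0.35 kg, loose on the ledge, long side roughly along the ledge, on the +y side of the gap. Origin: centre of its underside. It slides with a friction of about 1 to 4 N. A push on it of more than 15 N counts as breaking it.
- tray_in (a point): Centre of the floor of the white tray at the foot of the chute, 6 mm above the desk; the floor is 120 mm (stand x) by 208 mm (stand y), the walls are 50 mm high.
- tape: Bystander: clear ring of tape, 58 mm across, 19 mm high, lying on the ledge beyond the buffer. Origin: centre of underside.
- eraser: Bystander: white eraser 24 x 56 x 14 mm on the rear of the ledge. Origin: centre of underside.
- mug: Bystander: white mug, 80 mm across, 90 mm high, on the desk. Origin: centre of underside.
- bowl: Bystander: brass bowl, 110 mm across, 40 mm high, on the desk. Origin: centre of underside.
- frame: Bystander: standing picture frame, 130 mm wide, 170 mm high, on the desk. Origin: centre of the foot of the picture.
- screwdriver: Bystander: screwdriver lying on the desk.
There are look-alikes about, which are no part of the job. Of the things like the adapter, leave any that is white; of the rest the smaller one is meant.

How it is judged:
By the outcome, as a careful person would: the job done as asked, in the order asked, and still so for the second after the job is handed in, with the robot touching nothing.
It also fails if it takes over 58 s, if anything falls off the work surface, if the arm or the gripper's body presses on something with over 40 N, if the wrist force passes 120 N, or if a joint passes its speed limit or range.

## Working session

There is one attempt and no reset: what is moved stays moved. The work goes in short steps, Python scripts to look and compute and a tool call to move; the robot and the scene stay as the last step left them, time stands still between calls to the robot, and variables do not carry over. Pictures are saved under pics/ and viewed, at most 10 in all, crops included, and the job is handed in when it is done.

Besides the shell and the picture viewer there is one more tool, called after "Request:" as name(argument=value, ...) on one line, values as JSON. carry_out: Moves the arm, as the interface text tells. Its arguments: {"type":"object","properties":{"plan":{"type":"array"},"jaw":{"type":"number"},"force":{"type":"number"}},"required":["plan"]}

```bash
mkdir -p pics
cat > h.py <<'E'
import numpy as np, cv2
from workcell import *
def cam(n):
    im=get_image(n); R=cv2.Rodrigues(np.array(im["rvec"],float))[0]; return im,R,np.array(im["tvec"],float).ravel()
def ray(im,R,t,px,z):
    d=R.T@np.linalg.inv(np.array(im["K"]))@np.array([px[0],px[1],1.]); c=-R.T@t
    return c+d*(z-c[2])/d[2]
E
python3 - <<'E'
from h import *
for n in("scene","top"):
    im,R,t=cam(n); cv2.imwrite(f"pics/{n}1.png",im["color"][:,:,::-1]); print(n,np.round(-R.T@t,3))
    for q,z in(("adapter",.15),("stand",.12),("buffer",.142),("tape",.139),("eraser",.134),("tray_in",.006),("edge",.12)):
        for m in masks_of(n,q)[:4]:
            p=m["pixels"]; c=cv2.findContours(p.astype(np.uint8),0,1)[0]; 
            if not c: continue
            r=cv2.minAreaRect(max(c,key=cv2.contourArea)); b=cv2.boxPoints(r)
            print(q,round(m["p"],2),np.round(m["location"]),p.sum(),[list(np.round(ray(im,R,t,x,z)[:2],3)) for x in b],np.round(b).tolist())
print(get_obs(),grip_point_offset)
E
```

```text
scene [ 1.13  -0.339  1.135]
adapter 0.87 [355. 178.] 458 [[np.float64(0.526), np.float64(0.133)], [np.float64(0.535), np.float64(0.24)], [np.float64(0.59), np.float64(0.222)], [np.float64(0.581), np.float64(0.118)]] [[337.0, 181.0], [366.0, 168.0], [372.0, 182.0], [343.0, 195.0]]
adapter 0.84 [398. 233.] 767 [[np.float64(0.768), np.float64(0.101)], [np.float64(0.71), np.float64(0.226)], [np.float64(0.766), np.float64(0.243)], [np.float64(0.819), np.float64(0.12)]] [[377.0, 243.0], [398.0, 208.0], [415.0, 219.0], [394.0, 253.0]]
adapter 0.5 [326. 157.] 159 [[np.float64(0.432), np.float64(0.132)], [np.float64(0.388), np.float64(0.186)], [np.float64(0.427), np.float64(0.207)], [np.float64(0.47), np.float64(0.153)]] [[319.0, 162.0], [326.0, 146.0], [338.0, 151.0], [331.0, 167.0]]
stand 0.66 [311. 210.] 10913 [[np.float64(0.363), np.float64(-0.189)], [np.float64(0.445), np.float64(0.368)], [np.float64(0.876), np.float64(0.18)], [np.float64(0.773), np.float64(-0.264)]] [[221.0, 197.0], [378.0, 141.0], [422.0, 263.0], [264.0, 319.0]]
buffer 0.77 [310. 212.] 10495 [[np.float64(0.38), np.flo
[... 4322 characters left out ...]
q': array([ 1.14620379e+00,  1.15986160e-01,  1.44158140e+00,  4.22592433e-05,
        1.58399250e+00, -3.78235701e-02]), 'joint_vel': array([-0.00095642, -0.00104727,  0.00073341, -0.00031602,  0.00039833,
       -0.00031691]), 'joint_torque': array([ 1.58385566e-03, -7.20958757e+01, -6.22734904e+01,  7.79389800e-02,
        1.82701967e-02, -7.05691036e-05]), 'eef_pos': array([0.25462562, 0.62514779, 0.21866703]), 'eef_rot': array([-1.68313595e-05,  1.92181111e-01,  9.81359475e-01,  2.07035619e-05]), 'contact_force': array([ 0.88537281,  0.70050037, -0.34061289]), 'wrist_torque': array([-0.02509235, -0.01935796, -0.00042992]), 'finger_force': 0.0, 'gripper_width': 1.0008061213916208} 0.0188
```

View pics/scene1.png

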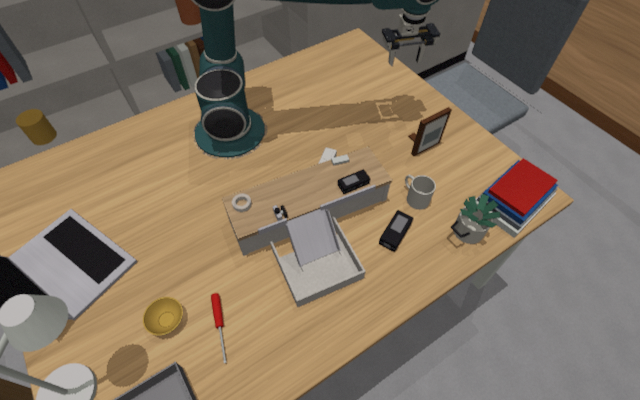

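View pics/top1.png

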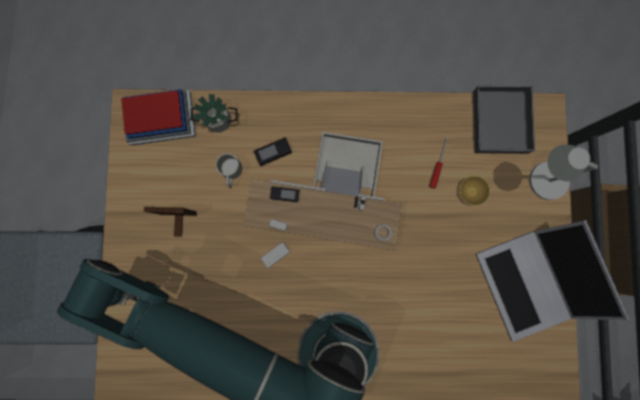

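The scene picture shows the black adapter on the ledge at about (354,182), with the buffer at (281,212). The larger black look-alike (396,230) and the white one (328,156) lie on the desk. The top view has the adapter at (285,194) and the buffer at (360,203).

```bash
cat >> h.py <<'E'
th=np.arctan2(-(0.4390+0.603-.522-.359)/2,(.328+.305+.214+.185)/2); X=np.array([np.cos(th),np.sin(th)]); Y=np.array([-X[1],X[0]])
O=np.array([(.439+.603+.522+.359)/4,(.328+.305-.214-.185)/4])+.03*X
def S(p): d=np.array(p)[:2]-O; return np.round(np.array([d@X,d@Y])*1000,1)
def W(x,y): return O+(x*X+y*Y)/1000
def proj(im,p): return cv2.projectPoints(np.array([p],float),np.array(im["rvec"]),np.array(im["tvec"]),np.array(im["K"]),None)[0].ravel()
E
python3 - <<'E'
from h import *
print(np.degrees(th),O)
out=[]
for n,(a,b) in(("top",(235,170)),("scene",(215,135))):
    im,R,t=cam(n)
    w,hh=(180,90) if n=="top" else (190,140)
    f=4
    c=cv2.resize(np.ascontiguousarray(im["color"][b:b+hh,a:a+w,::-1]),None,fx=f,fy=f,interpolation=cv2.INTER_CUBIC)
    for x,y in[(-110,-260),(-110,260),(50,-260),(50,260),(50,-64),(27,-112)]:
        p=proj(im,[*W(x,y),.12]); cv2.circle(c,tuple(int(v) for v in np.round((p-[a,b]+.5)*f)),3,(0,0,255),-1)
    cv2.imwrite(f"pics/{n}2.png",c)
    for m in masks_of(n,"adapter")[:3]:
        ct=max(cv2.findContours(m["pixels"].astype(np.uint8),0,1)[0],key=cv2.contourArea)
        r=cv2.minAreaRect(ct); print(n,[S(ray(im,R,t,q,.15)).tolist() for q in cv2.boxPoints(r)])
E
```

```text
-8.86710964484287 [0.51039146 0.0538757 ]
top [[-206.7, 180.3], [-139.4, 115.9], [-169.2, 84.3], [-236.3, 148.6]]
top [[-12.7, 183.3], [33.5, 186.4], [38.5, 88.8], [-7.6, 86.1]]
top [[139.7, 268.4], [204.3, 167.1], [153.3, 135.2], [89.1, 236.3]]
scene [[3.8, 78.5], [-4.5, 187.6], [53.2, 178.2], [60.0, 72.0]]
scene [[245.0, 87.0], [171.5, 196.1], [225.5, 224.0], [294.9, 115.2]]
scene [[-89.2, 64.9], [-141.6, 111.7], [-105.9, 138.6], [-54.9, 91.4]]
```

View pics/top2.png

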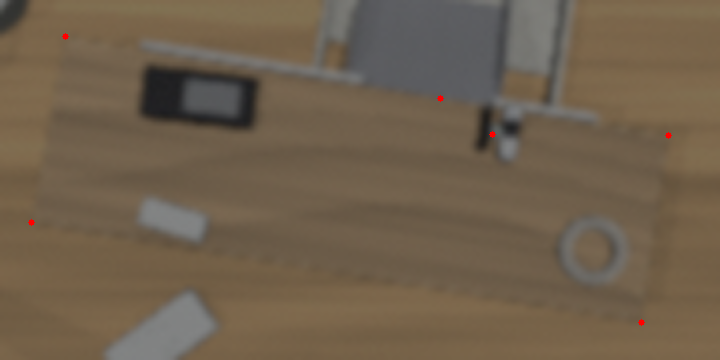

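View pics/scene2.png

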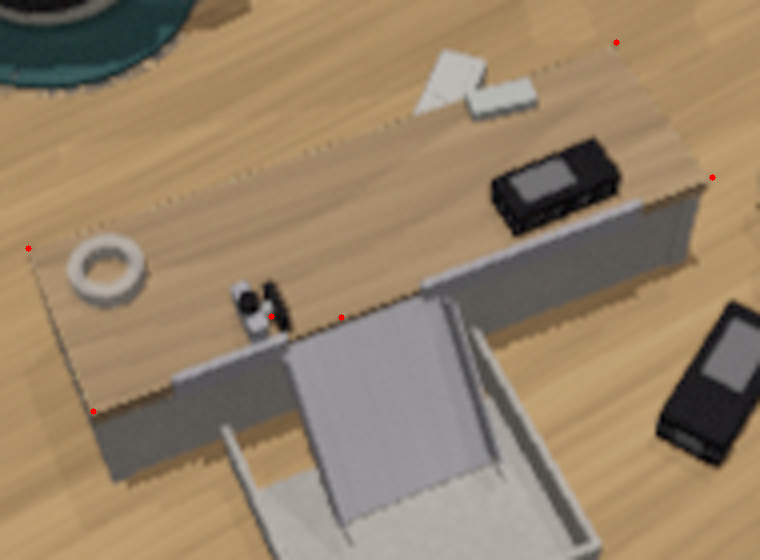

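The crops put the adapter at stand (13, 136) mm, turned by about +3°. The gap runs from about y -107 to +4, so the free buffer face is near y -100. I'll go in above the adapter's +y end with the fingers shut and their flat side across.

Request:
carry_out(plan=[0.03,-0.036,0.02,-0.134,0.06,-0.073,0.02,-0.268,0.09,-0.11,0.02,-0.402,0.12,-0.146,0.02,-0.536,0.15,-0.183,0.02,-0.67,0.18,-0.22,0.02,-0.804,0.21,-0.256,0.02,-0.938,0.24,-0.293,0.02,-1.072,0.27,-0.329,0.02,-1.206,0.301,-0.366,0.02,-1.339], jaw=1, force=10)

```text
time_s: 2.0
eef_pos: [0.5566, 0.2575, 0.239]
eef_rot: [0.0, 0.761, 0.648, 0.0]
contact_force: [0.9, 0.5, 0.3]
gripper_width: 0.188
finger_force: 0.0
```

Run:
```python
from h import *
im,R,t=cam("wrist"); cv2.imwrite("pics/wrist3.png",im["color"][:,:,::-1])
for m in masks_of("wrist","adapter")[:3]:
    ct=max(cv2.findContours(m["pixels"].astype(np.uint8),0,1)[0],key=cv2.contourArea)
    print(m["p"],m["pixels"].sum(),[S(ray(im,R,t,q,.15)).tolist() for q in cv2.boxPoints(cv2.minAreaRect(ct))])
o=get_obs(); print(S(o["eef_pos"]),o["eef_pos"],o["gripper_width"],o["contact_force"],X,Y,-R.T@t)
```

```text
0.9 2647 [[-156.3, 203.4], [-129.4, 231.0], [-84.6, 186.9], [-111.5, 156.5]]
0.86 2812 [[-6.0, 194.7], [35.6, 194.4], [37.0, 106.0], [-8.5, 106.3]]
0.84 5588 [[77.6, 269.9], [116.8, 291.4], [169.9, 214.2], [128.4, 188.4]]
[ 16.2 206.3] [0.55823976 0.25516746 0.23832452] 0.10096914884084231 [ 0.40446735  0.68910065 -1.24578303] [ 0.98804851 -0.15414323] [0.15414323 0.98804851] [0.57019944 0.3363849  0.40448417]
```

View pics/wrist3.png

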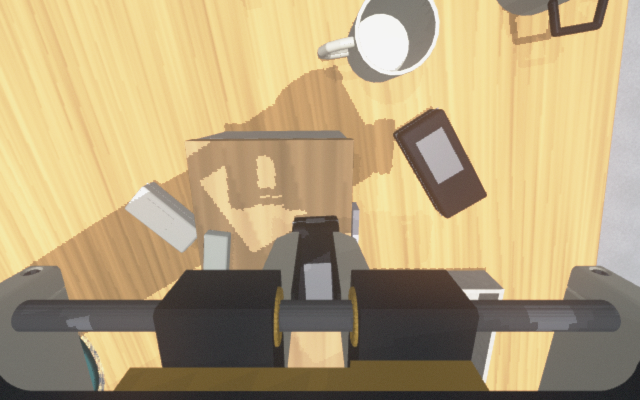

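The wrist view shows the adapter's +y end at about (315,220), clear of the shut fingers, with the eraser at (217,250) well to the side. Next I go down.

Request:
carry_out(plan=[-0.001,0,-0.02,0.005,-0.001,0,-0.04,0.005,-0.001,0,-0.06,0.005,-0.001,0,-0.08,0.005,-0.001,0,-0.095,0.005,-0.001,0,-0.103,0.005,-0.001,0,-0.108,0.005,-0.001,0,-0.108,0.005,-0.001,0,-0.108,0.005,-0.001,0,-0.108,0.005])

```text
time_s: 3.1
eef_pos: [0.5549, 0.2593, 0.1315]
eef_rot: [0.0, 0.758, 0.652, 0.001]
contact_force: [-0.1, 1.0, -0.5]
gripper_width: 0.002
finger_force: 0.0
```

Run:
```python
from h import *
for i in range(1):
    o=get_obs(); print(S(o["eef_pos"]),o["eef_pos"],o["gripper_width"],o["contact_force"],o["time_s"])
```

```text
[ 12.4 209.8] [0.55493608 0.25925946 0.13148936] 0.0022582386596257924 [-0.12492143  1.03571634 -0.45973303] 3.1
```

Request:
carry_out(plan=[0,-0.003,0,0,-0.001,-0.006,0,0,-0.0015,-0.009,0,0,-0.0015,-0.011,0,0,-0.002,-0.013,0,0,-0.002,-0.015,0,0,-0.0025,-0.017,0,0,-0.003,-0.019,0,0,-0.003,-0.021,0,0,-0.0035,-0.023,0,0])

```text
time_s: 4.1
eef_pos: [0.5511, 0.236, 0.1306]
eef_rot: [-0.0, 0.758, 0.652, 0.0]
contact_force: [0.4, 1.7, 0.7]
gripper_width: 0.006
finger_force: 0.8
```

Request:
carry_out(plan=[-0.0005,-0.003,0,0,-0.001,-0.007,0,0,-0.002,-0.011,0,0,-0.0025,-0.015,0,0,-0.003,-0.019,0,0,-0.0035,-0.023,0,0,-0.004,-0.027,0,0,-0.005,-0.031,0,0,-0.0055,-0.035,0,0,-0.006,-0.039,0,0])

```text
time_s: 5.1
eef_pos: [0.5451, 0.1968, 0.1307]
eef_rot: [-0.0, 0.758, 0.652, 0.0]
contact_force: [-0.7, 2.6, 1.0]
gripper_width: 0.004
finger_force: 1.0
```

Run:
```python
from h import *
o=get_obs(); print(S(o["eef_pos"]),o["contact_force"],o["wrist_torque"])
for n in("top","scene"):
    im,R,t=cam(n)
    for m in masks_of(n,"adapter")[:3]:
        ct=max(cv2.findContours(m["pixels"].astype(np.uint8),0,1)[0],key=cv2.contourArea)
        print(n,[S(ray(im,R,t,q,.15)).tolist() for q in cv2.boxPoints(cv2.minAreaRect(ct))])
    cv2.imwrite(f"pics/{n}4.png",cv2.resize(im["color"][130:290,215:425,::-1],None,fx=3,fy=3,interpolation=cv2.INTER_CUBIC))
```

```text
[ 12.2 146.6] [-0.72886916  2.61263225  1.00019458] [ 0.26267574  0.00375356 -0.03174523]
top [[135.9, 269.5], [208.6, 168.0], [156.9, 131.9], [84.7, 233.1]]
top [[-206.2, 178.7], [-189.0, 160.3], [-215.3, 135.1], [-232.5, 153.5]]
top [[32.5, 81.8], [38.5, 45.7], [-7.7, 37.9], [-13.7, 74.0]]
scene [[244.8, 88.1], [169.9, 199.4], [223.2, 226.8], [293.9, 115.9]]
scene [[-3.4, 33.5], [-7.1, 138.3], [55.1, 127.5], [57.4, 25.7]]
scene [[-126.6, 76.7], [-135.9, 135.0], [-91.5, 130.8], [-83.0, 73.6]]
```

View pics/scene4.png

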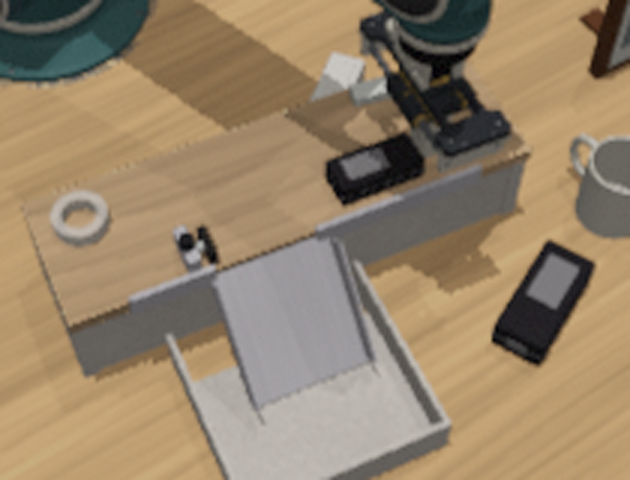

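The picture shows the adapter at crop (375,168) sliding squarely ahead of the fingers. I keep sliding.

Request:
carry_out(plan=[-0.0005,-0.004,0,0,-0.001,-0.008,0,0,-0.002,-0.012,0,0,-0.0025,-0.016,0,0,-0.003,-0.02,0,0,-0.0035,-0.024,0,0,-0.0045,-0.028,0,0,-0.005,-0.032,0,0,-0.0055,-0.036,0,0,-0.006,-0.04,0,0])

```text
time_s: 6.3
eef_pos: [0.5391, 0.1568, 0.1306]
eef_rot: [-0.0, 0.758, 0.652, -0.0]
contact_force: [0.7, 0.7, -0.8]
gripper_width: 0.006
finger_force: 0.5
```

Request:
carry_out(plan=[-0.0005,-0.004,0,0,-0.001,-0.008,0,0,-0.002,-0.012,0,0,-0.0025,-0.016,0,0,-0.003,-0.02,0,0,-0.0035,-0.024,0,0,-0.0045,-0.028,0,0,-0.005,-0.032,0,0,-0.0055,-0.036,0,0,-0.006,-0.04,0,0])

```text
time_s: 7.3
eef_pos: [0.5331, 0.1168, 0.1307]
eef_rot: [-0.0, 0.758, 0.652, 0.0]
contact_force: [0.2, 0.0, -0.3]
gripper_width: 0.005
finger_force: 0.6
```

Request:
carry_out(plan=[-0.0005,-0.003,0,0,-0.001,-0.006,0,0,-0.0015,-0.009,0,0,-0.002,-0.012,0,0,-0.0025,-0.015,0,0,-0.003,-0.018,0,0,-0.0035,-0.021,0,0,-0.004,-0.024,0,0,-0.0045,-0.027,0,0,-0.0045,-0.029,0,0])

```text
time_s: 8.3
eef_pos: [0.5286, 0.0879, 0.1307]
eef_rot: [0.0, 0.758, 0.652, -0.0]
contact_force: [-1.9, 1.5, -0.9]
gripper_width: 0.006
finger_force: 0.6
```

Run:
```python
from h import *
o=get_obs(); print(S(o["eef_pos"]),o["contact_force"],o["wrist_torque"])
for n in("top","scene"):
    im,R,t=cam(n)
    if n=="top":cv2.imwrite(f"pics/{n}5.png",cv2.resize(im["color"][150:260,250:420,::-1],None,fx=4,fy=4,interpolation=cv2.INTER_CUBIC))
```

```text
[12.7 36.4] [-1.88158231  1.50705689 -0.89943371] [0.18264106 0.06637551 0.01222534]
```

View pics/top5.png

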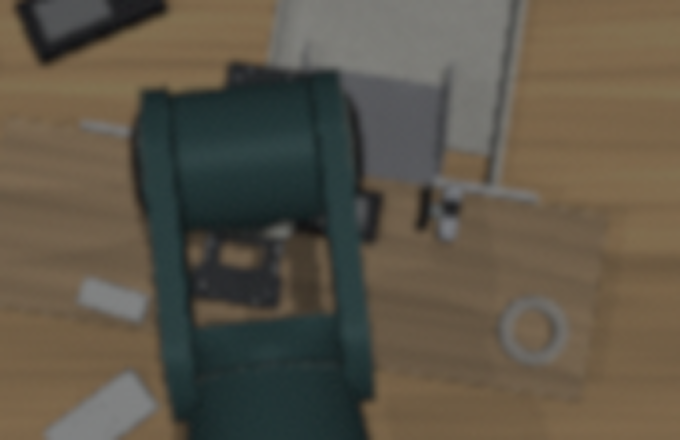

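The view shows the adapter's front at crop (381,212) and the buffer face at (419,207), about 33 mm apart, which matches the plan. I'll slide closer and then feel for contact.

Request:
carry_out(plan=[-0.0005,-0.003,0,0,-0.001,-0.006,0,0,-0.0015,-0.009,0,0,-0.002,-0.012,0,0,-0.0025,-0.015,0,0,-0.0025,-0.017,0,0,-0.003,-0.019,0,0,-0.003,-0.021,0,0,-0.0035,-0.023,0,0,-0.0035,-0.024,0,0])

```text
time_s: 9.4
eef_pos: [0.5251, 0.064, 0.1307]
eef_rot: [0.0, 0.758, 0.652, 0.0]
contact_force: [0.0, 3.2, 1.1]
gripper_width: 0.001
finger_force: 1.2
```

Request:
carry_out(plan=[0,-0.001,0,0,-0.0005,-0.002,0,0,-0.0005,-0.003,0,0,-0.0005,-0.004,0,0,-0.001,-0.005,0,0,-0.001,-0.006,0,0,-0.001,-0.007,0,0,-0.001,-0.007,0,0,-0.001,-0.007,0,0,-0.001,-0.007,0,0])

```text
time_s: 10.4
eef_pos: [0.5241, 0.057, 0.1305]
eef_rot: [0.0, 0.758, 0.652, -0.0]
contact_force: [0.7, 0.2, 0.5]
gripper_width: 0.003
finger_force: 0.4
```

Request:
carry_out(plan=[0,-0.0005,0,0,0,-0.001,0,0,0,-0.0015,0,0,0,-0.002,0,0,-0.0005,-0.0025,0,0,-0.0005,-0.003,0,0,-0.0005,-0.003,0,0,-0.0005,-0.003,0,0,-0.0005,-0.003,0,0,-0.0005,-0.003,0,0])

```text
time_s: 11.4
eef_pos: [0.5236, 0.0541, 0.1306]
eef_rot: [-0.0, 0.758, 0.652, -0.0]
contact_force: [0.2, 5.8, -0.3]
gripper_width: 0.004
finger_force: 2.3
```

Run:
```python
from h import *
a=[]
for i in range(6):
    get_image("wrist"); o=get_obs(); a.append(o["contact_force"]@[*Y,0])
print(S(o["eef_pos"]),np.round(a,1),np.mean(a),o["finger_force"],o["wrist_torque"])
```

```text
[13.   2.3] [4.6 4.4 4.2 5.9 3.9 5.7] 4.776240373233426 2.27647315710783 [ 0.70438449 -0.01782815 -0.07687727]
```

Request:
carry_out(plan=[0,-0.0005,0,0,0,-0.001,0,0,0,-0.0015,0,0,0,-0.002,0,0,-0.0005,-0.0025,0,0,-0.0005,-0.0025,0,0,-0.0005,-0.0025,0,0,-0.0005,-0.0025,0,0,-0.0005,-0.0025,0,0,-0.0005,-0.0025,0,0])

```text
time_s: 12.7
eef_pos: [0.5232, 0.0519, 0.1307]
eef_rot: [-0.0, 0.758, 0.652, 0.0]
contact_force: [1.4, 6.5, -0.6]
gripper_width: 0.004
finger_force: 3.4
```

Run:
```python
from h import *
a=[]
for i in range(6):
    get_image("wrist"); o=get_obs(); a.append(o["contact_force"]@[*Y,0])
print(S(o["eef_pos"]),np.round(a,1),np.mean(a),o["finger_force"],o["wrist_torque"])
```

```text
[12.9 -0. ] [6.9 6.8 6.5 6.9 7.  7.2] 6.882285152963646 3.4059124812483788 [ 1.12116095 -0.0240781  -0.00378878]
```

Request:
carry_out(plan=[0,-0.0005,0,0,0,-0.001,0,0,0,-0.001,0,0,0,-0.001,0,0,0,-0.001,0,0,0,-0.001,0,0,0,-0.001,0,0,0,-0.001,0,0,0,-0.001,0,0,0,-0.001,0,0])

```text
time_s: 14.0
eef_pos: [0.5231, 0.051, 0.1307]
eef_rot: [-0.0, 0.758, 0.652, 0.0]
contact_force: [0.1, 7.8, -1.3]
gripper_width: 0.005
finger_force: 4.0
```

Request:
carry_out(plan=[0,0,0,0,0,0,0,0,0,0,0,0,0,0,0,0,0,0,0,0,0,0,0,0,0,0,0,0,0,0,0,0,0,0,0,0,0,0,0,0])

```text
time_s: 15.0
eef_pos: [0.5231, 0.051, 0.1307]
eef_rot: [-0.0, 0.758, 0.652, 0.0]
contact_force: [0.9, 8.3, 0.3]
gripper_width: 0.01
finger_force: 4.0
```

Request:
carry_out(plan=[0,0.001,0,0,0.0005,0.002,0,0,0.0005,0.003,0,0,0.0005,0.004,0,0,0.001,0.005,0,0,0.001,0.006,0,0,0.001,0.007,0,0,0.0015,0.009,0,0,0.002,0.014,0,0,0.003,0.02,0,0])

```text
time_s: 16.0
eef_pos: [0.5262, 0.0709, 0.1307]
eef_rot: [0.0, 0.758, 0.652, -0.0]
contact_force: [-0.0, -0.5, -0.5]
gripper_width: 0.003
finger_force: 0.0
```

Request:
carry_out(plan=[0,0.003,0.01,0,0,0.003,0.03,0,-0.01,0,0.05,0.13,-0.04,0,0.06,0.26,-0.07,0,0.06,0.4,-0.1,-0.01,0.06,0.54,-0.13,-0.02,0.06,0.68,-0.13,-0.03,0.06,0.82,-0.13,-0.04,0.06,0.96,-0.13,-0.05,0.06,1.1], jaw=0.57)

```text
time_s: 17.0
eef_pos: [0.396, 0.0205, 0.1917]
eef_rot: [0.001, 0.303, 0.953, 0.0]
contact_force: [0.5, 0.3, 0.1]
gripper_width: 0.424
finger_force: 0.0
```

Run:
```python
from h import *
o=get_obs(); print(S(o["eef_pos"]),o["eef_pos"],o["q"],o["gripper_width"])
print(W(-22,-49))
out=[]
for n in("top","scene","wrist"):
    im,R,t=cam(n)
    for m in masks_of(n,"adapter")[:3]:
        ct=max(cv2.findContours(m["pixels"].astype(np.uint8),0,1)[0],key=cv2.contourArea)
        print(n,[S(ray(im,R,t,q,.15)).tolist() for q in cv2.boxPoints(cv2.minAreaRect(ct))])
    if n!="wrist": out.append(cv2.resize(im["color"][150:260,230:420,::-1],None,fx=2.7,fy=2.7,interpolation=cv2.INTER_CUBIC))
cv2.imwrite("pics/both6.png",np.vstack(out))
```

```text
[-107.8  -50.6] [0.39604331 0.0204789  0.1917166 ] [-1.26680098e-02 -5.21140882e-01  2.02896423e+00 -1.91926296e-05
  1.63234777e+00 -9.68809660e-01] 0.4243020104842388
[0.48110137 0.00885248]
top [[-207.2, 179.3], [-143.5, 114.8], [-173.4, 84.9], [-236.8, 149.4]]
top [[142.1, 265.2], [205.7, 163.9], [155.5, 133.0], [92.3, 234.1]]
top [[-12.7, -3.9], [35.1, -4.3], [34.1, -103.0], [-13.7, -102.3]]
scene [[246.7, 87.1], [168.7, 198.8], [220.9, 227.3], [294.8, 115.9]]
scene [[-2.6, -105.0], [-10.6, -6.1], [52.3, -10.9], [58.7, -107.1]]
scene [[-91.1, 63.9], [-141.8, 115.7], [-104.2, 138.5], [-55.1, 86.6]]
wrist [[-175.8, 48.9], [-209.0, 83.2], [-187.0, 105.2], [-151.6, 71.9]]
wrist [[29.8, 140.8], [37.9, 156.7], [58.1, 153.3], [49.8, 137.0]]
wrist [[-17.5, -93.6], [3.3, -52.7], [36.1, -67.1], [14.3, -109.7]]
```

View pics/both6.png

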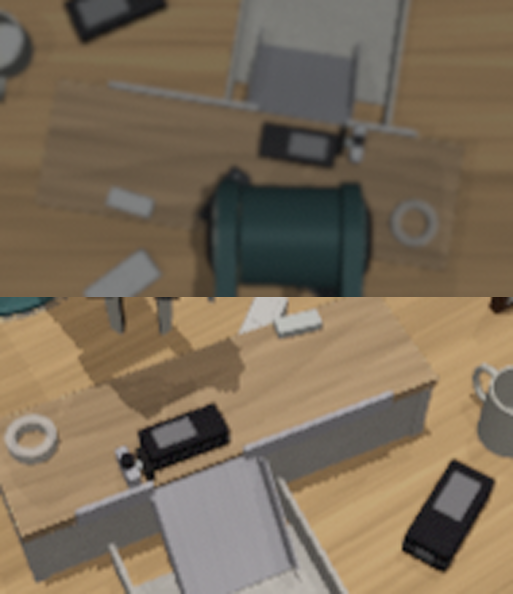

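Both views show the adapter resting square against the buffer and opposite the gap, centred at stand (11, -53). The fingers now go in behind it.

Request:
carry_out(plan=[0.006,-0.001,0,0.12,0.012,-0.002,-0.005,0.24,0.02,-0.004,-0.015,0.36,0.03,-0.006,-0.025,0.46,0.04,-0.008,-0.035,0.46,0.05,-0.01,-0.045,0.46,0.056,-0.011,-0.053,0.46,0.06,-0.012,-0.06,0.46,0.062,-0.012,-0.061,0.46,0.062,-0.012,-0.061,0.46])

```text
time_s: 18.3
eef_pos: [0.4582, 0.0087, 0.1296]
eef_rot: [-0.0, 0.081, 0.997, -0.0]
contact_force: [0.2, 0.6, 1.1]
gripper_width: 0.432
finger_force: 0.0
```

Run:
```python
from h import *
o=get_obs(); print(S(o["eef_pos"]),o["eef_pos"],o["eef_rot"],o["gripper_width"],o["contact_force"])
a=np.arctan2(o["eef_rot"][2],o["eef_rot"][1]); print(np.degrees(2*a)-90,90+np.degrees(th))
```

```text
[-44.6 -52.7] [0.45819585 0.00865621 0.12959697] [-1.53941607e-04  8.06338143e-02  9.96743781e-01 -1.08994694e-06] 0.4320106215291055 [0.23690243 0.64367501 1.07055968]
80.75000325376865 81.13289035515713
```

Request:
carry_out(plan=[0.004,-0.0005,0,0.006,0.008,-0.001,0,0.006,0.012,-0.002,0,0.006,0.016,-0.0025,0,0.006,0.019,-0.003,0,0.006,0.022,-0.0035,0,0.006,0.025,-0.004,0,0.006,0.028,-0.0045,0,0.006,0.03,-0.0045,0,0.006,0.032,-0.005,0,0.006])

```text
time_s: 19.3
eef_pos: [0.4901, 0.0038, 0.1296]
eef_rot: [-0.0, 0.077, 0.997, 0.0]
contact_force: [-3.5, 2.7, 1.5]
gripper_width: 0.431
finger_force: 1.8
```

Request:
carry_out(plan=[0.002,-0.0005,0,0,0.004,-0.0005,0,0,0.006,-0.001,0,0,0.008,-0.001,0,0,0.01,-0.0015,0,0,0.012,-0.002,0,0,0.014,-0.002,0,0,0.016,-0.0025,0,0,0.018,-0.003,0,0,0.02,-0.003,0,0])

```text
time_s: 20.3
eef_pos: [0.5103, 0.0006, 0.1296]
eef_rot: [-0.0, 0.077, 0.997, -0.0]
contact_force: [-3.9, 1.3, 1.2]
gripper_width: 0.433
finger_force: 1.6
```

Run:
```python
from h import *
o=get_obs(); print(S(o["eef_pos"]),o["contact_force"],o["wrist_torque"])
out=[]
for n in("top","scene"):
    im,R,t=cam(n)
    out.append(cv2.resize(im["color"][150:260,230:420,::-1],None,fx=2.7,fy=2.7,interpolation=cv2.INTER_CUBIC))
cv2.imwrite("pics/both7.png",np.vstack(out))
```

```text
[  8.1 -52.7] [-3.93526718  1.31569769  1.1620694 ] [ 0.29641335  0.4978708  -0.02816884]
```

View pics/both7.png

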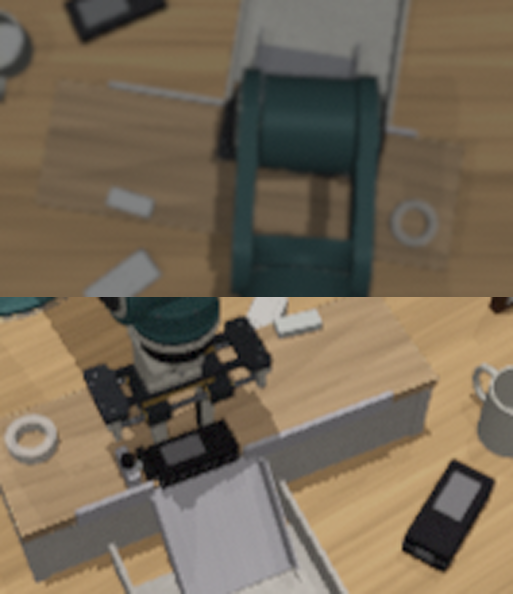

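The adapter at crop (190,455) is passing straight through the gap. I keep pushing.

Request:
carry_out(plan=[0.002,-0.0005,0,0,0.004,-0.0005,0,0,0.006,-0.001,0,0,0.008,-0.001,0,0,0.01,-0.0015,0,0,0.012,-0.002,0,0,0.014,-0.002,0,0,0.016,-0.0025,0,0,0.018,-0.003,0,0,0.02,-0.003,0,0])

```text
time_s: 21.4
eef_pos: [0.5304, -0.0025, 0.1298]
eef_rot: [0.0, 0.077, 0.997, -0.0]
contact_force: [-3.4, 0.1, 2.9]
gripper_width: 0.429
finger_force: 1.7
```

Request:
carry_out(plan=[0.002,-0.0005,0,0,0.004,-0.0005,0,0,0.006,-0.001,0,0,0.008,-0.001,0,0,0.01,-0.0015,0,0,0.012,-0.002,0,0,0.014,-0.002,0,0,0.016,-0.0025,0,0,0.018,-0.003,0,0,0.02,-0.003,0,0])

```text
time_s: 22.4
eef_pos: [0.5503, -0.0055, 0.1296]
eef_rot: [-0.0, 0.077, 0.997, -0.0]
contact_force: [-0.8, -0.0, -0.4]
gripper_width: 0.431
finger_force: 0.0
```

Run:
```python
from h import *
o=get_obs(); print(S(o["eef_pos"]),o["contact_force"],o["wrist_torque"])
im,R,t=cam("scene")
cv2.imwrite("pics/s8.png",cv2.resize(im["color"][130:310,210:430,::-1],None,fx=3,fy=3,interpolation=cv2.INTER_CUBIC))
```

```text
[ 48.6 -52.5] [-0.7810122  -0.00157351 -0.39347676] [0.0453127  0.05501486 0.07079153]
```

View pics/s8.png

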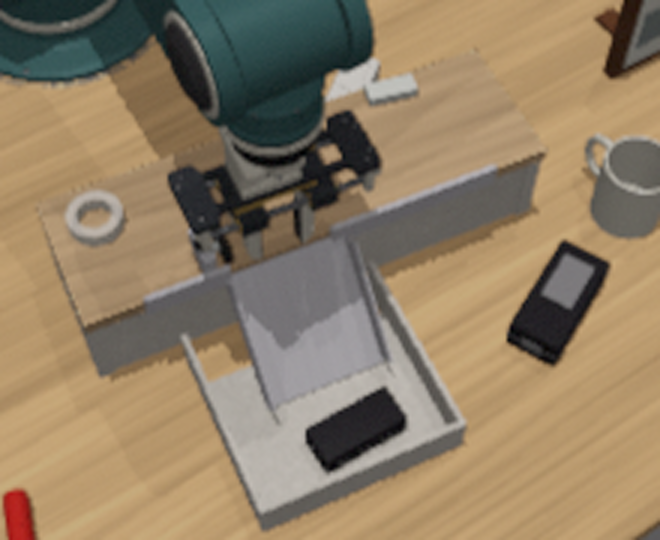

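The adapter lies in the tray at crop (356,430), and everything else is where it was. I'll lift the arm clear, let things settle and check once more.

Request:
carry_out(plan=[-0.003,0,0.005,0,-0.01,0.001,0.015,0,-0.02,0.003,0.03,0,-0.03,0.005,0.05,0,-0.04,0.006,0.07,0,-0.05,0.008,0.09,0,-0.05,0.008,0.1,0,-0.05,0.008,0.1,0,-0.05,0.008,0.1,0,-0.05,0.008,0.1,0])

```text
time_s: 23.45
eef_pos: [0.5, 0.0026, 0.2285]
eef_rot: [-0.001, 0.077, 0.997, -0.0]
contact_force: [-0.6, 0.1, -0.7]
gripper_width: 0.432
finger_force: 0.0
```

Run:
```python
from h import *
im,R,t=cam("scene")
for m in masks_of("scene","adapter")[:4]: print(m["p"],m["location"],S(ray(im,R,t,m["location"],.03)))
im,R,t=cam("scene")
for m in masks_of("scene","adapter")[:4]: print(m["location"])
o=get_obs(); print(o["time_s"],o["eef_pos"],o["contact_force"]); print(finish_job())
```

```text
0.79 [325.7, 271.6] [216.7 -54.5]
0.65 [397.5, 231.7] [186.9 212.9]
0.65 [329.7, 157.7] [-183.6  150.7]
[398.7, 234.8]
[324.4, 270.5]
[310.3, 206.4]
[329.0, 159.3]
23.65 [0.5000896  0.00261393 0.22895819] [-0.03236093 -0.54146512 -0.31018508]
the job is handed in; nothing more can be done
None
```

The adapter was pressed against the buffer at about 8 N for just over a second, then pushed through the gap; it came to rest in the tray, nothing else appeared to have moved, and the job was handed in at 23.65 s.

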